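# Drive the splitting wedges level

### The job

Three steel splitting wedges stand in a row in the stone slab. Take the mallet from its cradle and, with brisk blows of its round head, drive the tallest wedge and then the next tallest down until their heads are level with the lowest one, which is already set and must stay as it is. Then lay the mallet back in its cradle as you found it; touch the wedges only with the mallet and leave the other tools and stones alone.

Things in the scene. Friction and masses are not known exactly. Their poses are not given: they have to be found in the camera images.
- mallet: Mallet lying level in its cradle: round grey nylon head 64 mm diameter, 90 mm long; pale wooden handle 26 mm square, from x = -45 to -205 mm. Origin on the axis at the head's middle; x along the axis, handle to -x, z up. 0.42 kg, balances about 30 mm behind the origin. Any side of the head may strike. Free handle to grip in the cradle: x = -50 to -150 mm.
- mallet_butt (a point): The free end of the mallet's handle, on its axis, 205 mm from the origin towards -x.
- feathers_a: Tallest wedge's fixed steel feathers (16 mm high, 72 mm over both along x) with the wedge they hold: round dark steel, upright, flat head 34 mm wide and 13 mm thick on a tapering shaft 24 mm wide under the head. Origin on the wedge's axis at the slab's top.
- feathers_b: The same, of the next tallest wedge.
- feathers_c: The same, of the lowest wedge.
- wedge_a (a joint): Steel splitting wedge A, the tallest at the start (8 mm or more above B). Metres it has been driven down from its highest position (0 to 0.055). It stays where left: about 7.5 N friction plus a 50 N/m spring resist, and its 0.3 kg helps, so pushing takes 5 to 7 N and it stops when the mallet stops.
- wedge_b (a joint): Steel splitting wedge B, the middle one in height at the start (12 mm or more above C). Metres it has been driven down from its highest position (0 to 0.055). It stays where left: about 7.5 N friction plus a 50 N/m spring resist, and its 0.3 kg helps, so pushing takes 5 to 7 N and it stops when the mallet stops.
- wedge_c (a joint): Steel splitting wedge C, the lowest, already set: the level to match. Metres it has been driven down from its highest position (0 to 0.055). It stays where left: about 7.5 N friction plus a 50 N/m spring resist, and its 0.3 kg helps, so pushing takes 5 to 7 N and it stops when the mallet stops.
- wedge_a_top (a point): Centre of the flat top of wedge A, 85 mm above the slab's top when its joint reads 0. z up.
- wedge_b_top (a point): Centre of the flat top of wedge B, likewise.
- wedge_c_top (a point): Centre of the flat top of wedge C, likewise.
- slab: Fixed limestone slab, 260 mm (x) by 360 mm (y), on battens, its top 85 mm above the bench; origin on the bench under its centre. The wedges stand in a row along its y at x = +30 mm, y = -105, 0 and +105 mm, in any order. A brush (x about -80 mm) and a small stone (x about +100 mm) lie on it, under 30 mm high.
- cradle_seat (a point): Fixed plywood cradle: where the mallet's origin lies when it rests, 70 mm above the bench; x along the resting mallet (handle to -x), z up. The head lies in a V of two boards, 50 mm long in x, 84 mm wide at its top, 60 mm above the bench; the handle end in a fork at x = -165 mm, 39 mm wide between two 10 mm prongs, 85 mm high, 16 mm thick.
- flat_chisel: Stone chisel, 180 mm long, 30 mm blade, lying on the bench beyond the slab. Leave alone. Origin under its middle.
- claw_chisel: Stone chisel, 180 mm long, 18 mm blade, on the bench beyond the cradle to the left. Leave alone. Origin under its middle.
- try_square: Try square, 130 mm dark wooden stock and 160 mm steel blade, on the bench to the right. Leave alone. Origin under the stock.
- brush: Flat wooden dust brush, 175 mm long, lying on the slab. Leave alone. Origin under its middle.
- offcut_small: Stone offcut 50 x 36 x 26 mm lying on the slab. Leave alone. Origin under its centre.
- offcut_large: Stone offcut 90 x 70 x 65 mm on the bench, far left. Leave alone. Origin under its centre.
- whetstone: Grey sharpening stone 150 x 60 x 25 mm on the bench, right. Leave alone. Origin under its centre.

How it is judged:
By the outcome, as a careful person would: the job done as asked, in the order asked, and still so for the second after the job is handed in, with the robot touching nothing.
It also fails if it takes over 45 s, if anything falls off the work surface, if the arm or the gripper's body presses on something with over 40 N, if the wrist force passes 120 N, or if a joint passes its speed limit or range.

### The arm

A 6-joint arm with a two-finger parallel gripper is mounted at the origin on the work surface. World frame = base frame: x ahead of the robot, y to its left, z up, the work surface at z = 0. Lengths are in m, angles in rad, forces in N, time in s.
With the tool pointing down it reaches from about 0.35 to 0.875 m from the base axis. Payload 4.2 kg.
Tool frame: the origin (TCP) lies on the centre line of the jaws, within the pads' length; the fingertips stand 25 mm ahead of it and the grasp point (between the pads) lies 6 mm ahead of it (bot.finger_overhang is the distance from the TCP to the fingertips, in m); z points along the fingers, y is the line along which they close (so a half turn about z gives the same grasp; the last joint's range is limited). The gripper opens to 85 mm and grips with 20 to 120 N. Pads are 22 mm wide; open, the fingers measure 114 mm over their backs; the gripper's body (76 mm by 85 mm) begins 54 mm behind the grasp point. The pads swing forward as they close: fully open they stand 13 mm farther back than shut.
Start: joints at [1.365, 0.385, 0.008, 0, -1.194, -0.259], TCP at [0.28, 0.559, 0.256] pointing down, gripper open.
Joint ranges: [-3.14, 3.14], [-1.21, 2.06], [-1.07, 1.41], [-3.16, 2.05], [-2.99, -0.16], [-3.1, 3.1]. Speed limits (rad/s): [2.79, 2.79, 3.14, 3.14, 3.14, 3.14].

### API

Orientations are given as a unit quaternion [w, x, y, z].
In Python, from cell import bot gives the robot as it stands.
- The arm moves only by the tool play_rows, never from a script. Its argument "steps" is a list of rows, each a list of 6 numbers: the shift along the world's x, y, z scaled (see below), then the turn, a rotation vector about the world's x, y, z scaled (see below). A call has 1 to 12 rows; each row is the pose to reach, as a shift and turn from the pose commanded when the call began; what a row does not reach only later rows make up. The controller multiplies each number of a shift by 150 mm and each number of a turn by 45 degrees. A row lasts 1/8 s, in which the tool goes at most 62.5 mm and 10.7 degrees, less where a joint would pass 70% of its speed; a pose out of reach is approached as far as the arm can. A call with a number of a shift or a turn outside -1 to 1 is refused whole. A call with a gripper value outside its range is refused whole. "grip" is the opening, from 0 (shut) to 1 (fully open), set as the call begins (left out, the last holds). The fingers move at their own pace and stop on an object; "force" is the grip in N (left out, the last holds). Time passes only in rows, so rows that repeat a pose let the fingers close. It gives the time, the measured TCP pose, the force, the opening and the grip force at its end, in the units of the state.
- bot.get_state(): the state, without advancing time (a new reading comes with each control period).
- bot.grab_frame(name): name is "scene" or "top"; returns a dict with "frame" (480x640x3 uint8, blue, green, red), "mtx" (3x3 intrinsics, pixels), "R" (3x3) and "t" (3): a world point X has camera coordinates R X + t. Camera axes: x right, y down, z forward; pixel columns grow to the right and rows downward; lengths in m; the calibration is good to about 2 mm. A picture is of the moment at which its call begins. There is no depth.
- bot.finish_job(): hands the job in; it is judged then, once.
The state is a dict: "time_s": time; "q": joint angles; "dq": joint speeds; "effort": joint torques, N m; "tcp_pos": TCP position; "orientation": TCP orientation; "force": force on the tool from outside, world axes, zero at the start; "moment": the same for the moment, N m; "width": opening from 0.0 (shut) to 1.0 (fully open); "grip_force": force on a finger pad.
Only numpy, scipy, OpenCV 4.12 (cv2) and the standard library are available. Lean on these libraries where they do the work, as an engineer would, in place of code of your own. Each camera call takes 0.05 s, during which the arm holds its last target. There are 200 camera calls.

## Working session

There is one attempt and no reset: what is moved stays moved. The work goes in short steps, Python scripts to look and compute and a tool call to move; the robot and the scene stay as the last step left them, time stands still between calls to the robot, and variables do not carry over. Pictures are saved under pics/ and viewed, at most 10 in all, crops included, and the job is handed in when it is done.

Besides the shell and the picture viewer there is one more tool, called after ">>>" in YAML: its name, and indented under it one key for each argument. play_rows: Moves the arm, as the interface text tells. Shifts and turns lie within -1 to 1; 1 stands for 150 mm of shift or 45 degrees of turn. Its arguments: {"type":"object","properties":{"steps":{"type":"array"},"grip":{"type":"number"},"force":{"type":"number"}},"required":["steps"]}

```bash
mkdir -p pics; python3 - <<'E'
from cell import bot
import cv2,numpy as np
s=bot.get_state();print({k:np.round(s[k],3) for k in ('time_s','tcp_pos','orientation','force','width')})
for n in('scene','top'):
    f=bot.grab_frame(n);cv2.imwrite(f'pics/{n}0.png',f['frame']);np.savez(f'{n}0.npz',**f)
    print(n,f['mtx'].round(1).tolist(),f['R'].round(3).tolist(),f['t'].round(3).tolist(),(-f['R'].T@f['t']).round(3))
E
```

```text
{'time_s': np.float64(0.0), 'tcp_pos': array([0.28 , 0.558, 0.255]), 'orientation': array([ 0.001,  0.973, -0.23 , -0.   ]), 'force': array([ 0.371, -0.356,  0.181]), 'width': np.float64(1.003)}
scene [[576.4, 0.0, 317.0], [0.0, 576.4, 239.1], [0.0, 0.0, 1.0]] [[0.736, 0.677, -0.008], [0.49, -0.542, -0.683], [-0.466, 0.499, -0.73]] [-0.402, -0.175, 1.964] [ 1.298 -0.802  1.312]
top [[476.7, 0.0, 322.2], [0.0, 476.7, 243.8], [0.0, 0.0, 1.0]] [[-0.018, -1.0, -0.013], [-0.99, 0.019, -0.139], [0.139, 0.01, -0.99]] [0.021, 0.541, 1.493] [ 0.328 -0.004  1.554]
```

View pics/scene0.png

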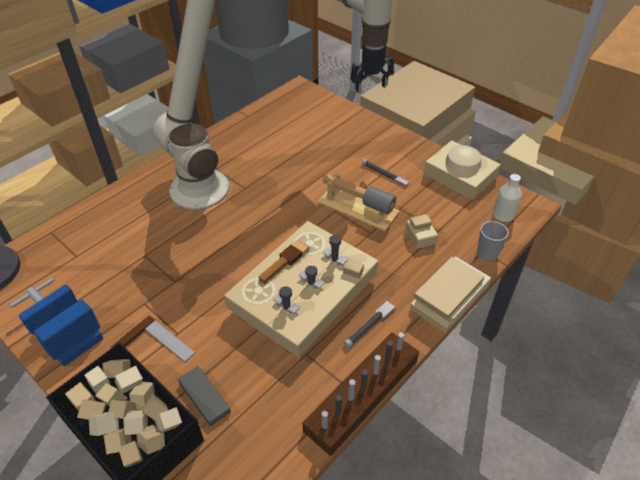

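View pics/top0.png

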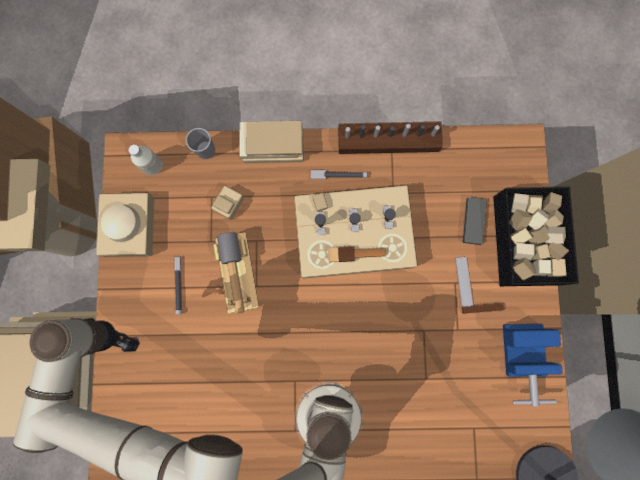

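The top view shows the mallet head at about (229,245) with its butt at about (239,303), and the wedges at (320,218), (354,217) and (389,214). The scene view shows the wedge tops at about (286,291), (311,269) and (335,239). I'll zoom in on these.

```bash
python3 - <<'E'
import cv2,numpy as np
s=np.load('scene0.npz')['frame'];t=np.load('top0.npz')['frame']
def c(im,x,y,w,h,k):return cv2.resize(im[y:y+h,x:x+w],None,fx=k,fy=k,interpolation=cv2.INTER_CUBIC)
o=np.zeros((600,800,3),np.uint8)
a=c(s,270,230,80,90,5);b=c(t,210,225,55,95,5);d=c(t,305,200,100,30,4)
o[:450,:400]=a;o[:475,410:685]=b;o[478:598,:400]=d
cv2.imwrite('pics/comp.png',o)
E
```

```text
(no output)
```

View pics/comp.png

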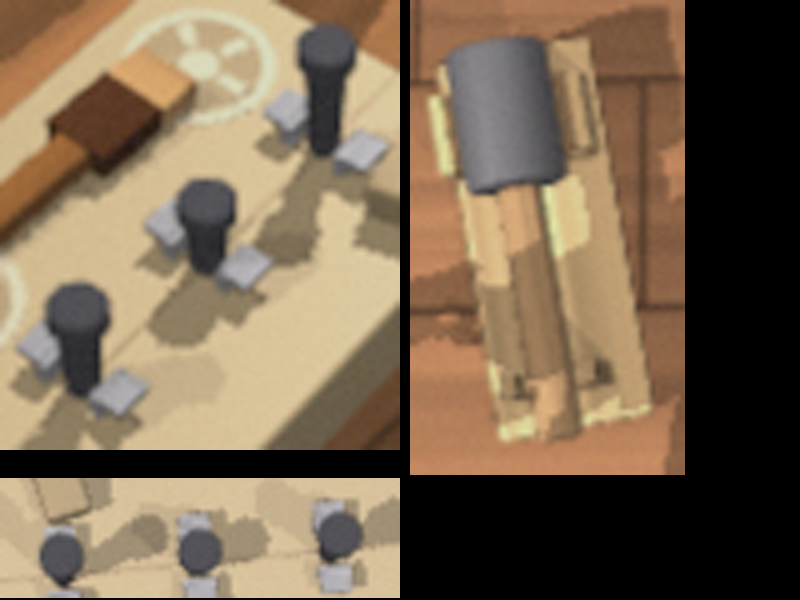

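The composite shows A (tallest) at the +y end, C (lowest) in the middle and B at the -y end. In the scene view their tops are A (335.4,238.6), C (311.4,269.6) and B (285.6,290.4). Next I'll triangulate these, using dark masks for sub-pixel centres.

```bash
cat > h.py <<'E'
import cv2,numpy as np
from scipy.optimize import least_squares
def ray(f,p):
    d=f['R'].T@np.linalg.solve(f['mtx'],[p[0],p[1],1.]);return -f['R'].T@f['t'],d
def onz(f,p,z):
    c,d=ray(f,p);return c+d*(z-c[2])/d[2]
def proj(f,X):
    q=f['mtx']@(f['R']@X+f['t']);return q[:2]/q[2]
def tri(fs,ps):
    r=least_squares(lambda X:np.hstack([proj(f,X)-p for f,p in zip(fs,ps)]),onz(fs[0],ps[0],.15));return r.x,r.fun
E
python3 - <<'E'
from h import *
S=dict(np.load('scene0.npz'));T=dict(np.load('top0.npz'))
W={'A':((335.4,238.6),(320.5,218.75)),'C':((311.4,269.6),(355,218.25)),'B':((285.6,290.4),(390,214))}
for k,(s,t) in W.items():
    X,r=tri([T,S],[t,s]);print(k,X.round(4),r.round(2))
# head mask in top
hsv=cv2.cvtColor(T['frame'],cv2.COLOR_BGR2HSV)
m=((hsv[...,1]<60)&(hsv[...,2]<150)).astype(np.uint8);m[:225]=0;m[270:]=0;m[:,:212]=0;m[:,250:]=0
n,l,st,c=cv2.connectedComponentsWithStats(m);i=1+st[1:,4].argmax();print(st[i],c[i])
pts=np.argwhere(l==i)[:,::-1].astype(np.float32);r=cv2.minAreaRect(pts);print(r)
for p in cv2.boxPoints(r):print(p.round(1),onz(T,p,.07).round(4))
print('head',onz(T,r[0],.07))
# dark mask of scene wedges / head top sub-pixel: grey levels
for n,p in(('butt top-left',(235.4,312.4)),('butt right top',(243.0,312)),('hl',(227.4,263)),('hr',(236.2,263))):print(n,onz(T,p,.083).round(4))
# scene head
hsv=cv2.cvtColor(S['frame'],cv2.COLOR_BGR2HSV)
m=((hsv[...,1]<60)&(hsv[...,2]<150)).astype(np.uint8);q=np.zeros_like(m);q[180:225,355:405]=m[180:225,355:405]
n,l,st,c=cv2.connectedComponentsWithStats(q);i=1+st[1:,4].argmax();print(st[i],c[i],onz(S,c[i],.07))
E
```

```text
A [0.5997 0.0152 0.164 ] [-0.49 -0.42 -0.58  0.11]
C [ 0.6061 -0.0888  0.1297] [-0.6  -0.49 -0.67  0.1 ]
B [ 0.6138 -0.1934  0.1455] [-0.58 -0.46 -0.63  0.08]
[217 232  24  32 596] [228.47818792 247.55201342]
((228.5577850341797, 247.375732421875), (30.107324600219727, 20.451690673828125), 81.25383758544922)
[216.2 234.1] [0.5741 0.3457 0.07  ]
[236.4 230.9] [0.5829 0.2817 0.07  ]
[241.  260.7] [0.488  0.2666 0.07  ]
[220.7 263.8] [0.4794 0.33   0.07  ]
head [0.53087951 0.30599701 0.07      ]
butt top-left [0.3278 0.2803 0.083 ]
butt right top [0.3286 0.257  0.083 ]
hl [0.4802 0.3064 0.083 ]
hr [0.4797 0.279  0.083 ]
[363 187  33  27 572] [378.3951049  199.53321678] [0.53258529 0.30098316 0.07      ]
```

>>> play_rows:
  steps:
    - [0.4,-0.4,0,0,0,0.24]
    - [0.7,-0.7,0,0,0,0.48]
    - [1,-1,0,0,0,0.72]
    - [1,-1,0,0,0,0.793]
    - [1,-1,0,0,0,0.793]
  grip: 1

```text
time_s: 0.72
tcp_pos: [0.4313, 0.4068, 0.2558]
orientation: [0.0, 0.997, 0.077, -0.0]
force: [-0.5, -0.0, -0.3]
width: 1.001
grip_force: 0.0
```

>>> play_rows:
  steps:
    - [0.15,-0.4,-0.3,0,0,0]
    - [0.247,-0.78,-0.5,0,0,0]
    - [0.247,-0.78,-0.5,0,0,0]
    - [0.247,-0.78,-0.5,0,0,0]

```text
time_s: 1.23
tcp_pos: [0.4671, 0.2915, 0.1809]
orientation: [0.0, 0.997, 0.078, -0.0]
force: [-0.0, 0.8, 0.0]
width: 0.996
grip_force: 0.0
```

```bash
python3 - <<'E'
from cell import bot
import cv2,numpy as np
from scipy.spatial.transform import Rotation as R
s=bot.get_state();q=s['orientation'];print(s['time_s'],s['tcp_pos'],R.from_quat(np.roll(q,-1)).as_matrix().round(3).tolist(),s['force'])
t=bot.grab_frame('top')['frame'];c=bot.grab_frame('scene')['frame']
k=lambda im,x,y,w,h,f:cv2.resize(im[y:y+h,x:x+w],None,fx=f,fy=f,interpolation=cv2.INTER_CUBIC)
cv2.imwrite('pics/g.png',np.hstack([k(t,190,215,100,120,4),k(c,310,140,100,120,4)]))
E
```

```text
1.225 [0.46707128 0.29154445 0.1809243 ] [[0.988, 0.156, -0.001], [0.156, -0.988, -0.001], [-0.001, 0.001, -1.0]] [-0.01795384  0.80244301  0.03763914]
```

View pics/g.png

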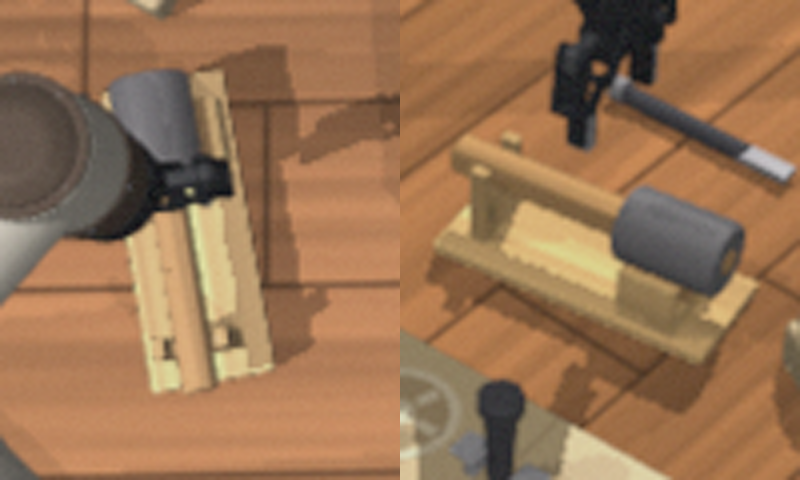

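The gripper, at about (195,180) in the left crop, straddles the handle just behind the head. I'll descend and close on it.

>>> play_rows:
  steps:
    - [0,0,-0.2,0,0,0]
    - [0,0,-0.4,0,0,0]
    - [0,0,-0.57,0,0,0]
    - [0,0,-0.69,0,0,0]
    - [0,0,-0.69,0,0,0]
    - [0,0,-0.69,0,0,0]

```text
time_s: 2.08
tcp_pos: [0.4677, 0.2933, 0.079]
orientation: [-0.001, 0.997, 0.08, 0.001]
force: [-0.6, 0.8, 0.2]
width: 1.0
grip_force: 0.0
```

>>> play_rows:
  steps:
    - [0,0,0,0,0,0]
    - [0,0,0,0,0,0]
    - [0,0,0,0,0,0]
    - [0,0,0,0,0,0]
    - [0,0,0,0,0,0]
    - [0,0,0,0,0,0]
  grip: 0
  force: 110

```text
time_s: 2.82
tcp_pos: [0.4673, 0.2918, 0.0785]
orientation: [-0.0, 0.997, 0.079, 0.0]
force: [-1.8, -0.4, 5.8]
width: 0.29
grip_force: 108.2
```

>>> play_rows:
  steps:
    - [0,0,0.1,0,0,0]
    - [0,0,0.3,0,0,0]
    - [0,0,0.6,0,0,0]
    - [0,0,0.9,0,0,0]
    - [0,0,1,0,0,0]
    - [0,0,1,0,0,0]
    - [0,0,1,0,0,0]

```text
time_s: 3.7
tcp_pos: [0.4659, 0.2907, 0.2252]
orientation: [0.001, 0.997, 0.079, -0.002]
force: [0.1, -0.1, -5.1]
width: 0.286
grip_force: 108.5
```

```bash
python3 - <<'E'
from cell import bot
import cv2,numpy as np
s=bot.get_state();print(s['time_s'],s['tcp_pos'],s['force'],s['moment'])
for n in('scene','top'):
    f=bot.grab_frame(n);np.savez(f'{n}1.npz',**f)
t=np.load('top1.npz')['frame'];c=np.load('scene1.npz')['frame']
k=lambda im,x,y,w,h,f:cv2.resize(im[y:y+h,x:x+w],None,fx=f,fy=f,interpolation=cv2.INTER_CUBIC)
cv2.imwrite('pics/l.png',np.hstack([k(t,180,205,100,120,4),k(c,310,110,100,120,4)]))
E
```

```text
3.7 [0.46594915 0.29074359 0.22518886] [ 0.07946448 -0.10382029 -5.08787495] [-0.051998    0.20603561  0.03653642]
```

View pics/l.png

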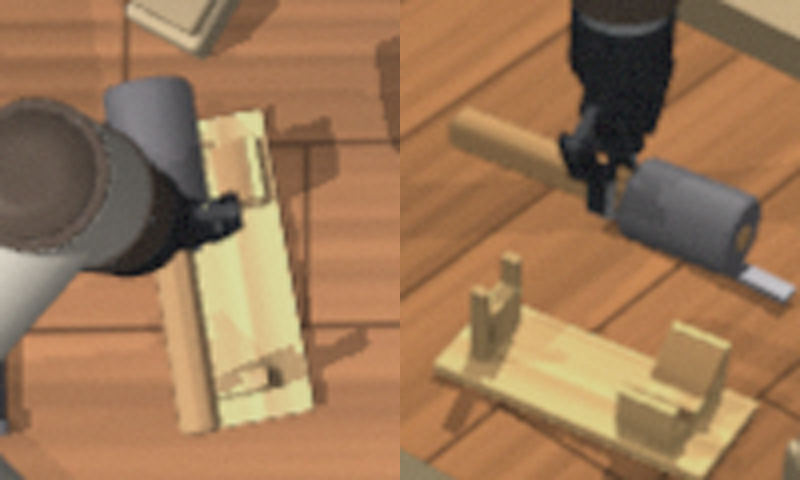

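The mallet hangs level in the jaws, with its head at about (155,130) in the top crop, and the empty cradle is clear. I'll carry it over wedge A.

>>> play_rows:
  steps:
    - [0.03,-0.12,0.1,0,0,0]
    - [0.09,-0.4,0.233,0,0,0]
    - [0.17,-0.7,0.233,0,0,0]
    - [0.233,-0.955,0.233,0,0,0]

```text
time_s: 4.3
tcp_pos: [0.5023, 0.1462, 0.2634]
orientation: [0.0, 0.997, 0.079, 0.0]
force: [0.5, 0.9, -5.5]
width: 0.284
grip_force: 108.6
```

>>> play_rows:
  steps:
    - [0.09,-0.35,0,0,0,0]
    - [0.17,-0.68,0,0,0,0]
    - [0.22,-0.88,0,0,0,0]
    - [0.233,-0.955,0,0,0,0]
    - [0.233,-0.955,0,0,0,0]
    - [0.233,-0.955,0,0,0,0]
    - [0.233,-0.955,0,0,0,0]

```text
time_s: 5.18
tcp_pos: [0.537, 0.0061, 0.2628]
orientation: [-0.0, 0.997, 0.08, 0.0]
force: [0.6, -0.6, -4.1]
width: 0.288
grip_force: 108.7
```

```bash
python3 - <<'E'
from cell import bot
import cv2,numpy as np
from h import *
s=bot.get_state();print(s['time_s'],s['tcp_pos'],s['orientation'],s['force'],s['moment'])
F={n:bot.grab_frame(n) for n in('scene','top')}
t=F['top']['frame'];c=F['scene']['frame']
k=lambda im,x,y,w,h,f:cv2.resize(im[y:y+h,x:x+w],None,fx=f,fy=f,interpolation=cv2.INTER_CUBIC)
cv2.imwrite('pics/a.png',np.hstack([k(t,280,180,100,120,4),k(c,265,190,100,120,4)]))
for n in F:
    f=F[n];b=np.array(s['tcp_pos'])+[.064,.011,-.0085]
    print(n,'pred head',proj(f,b),'front end',proj(f,b+[.0444,.007,0]))
E
```

```text
5.175 [0.53696159 0.00612063 0.26284649] [-4.60755134e-05  9.96817637e-01  7.97157114e-02  4.84526479e-05] [ 0.57502519 -0.62001012 -4.09950318] [-0.06067797  0.12875328 -0.02589664]
scene pred head [336.16082409 214.9310926 ] front end [350.86881047 221.60663763]
top pred head [318.74664709 211.66755716] front end [315.97809245 196.12688455]
```

View pics/a.png

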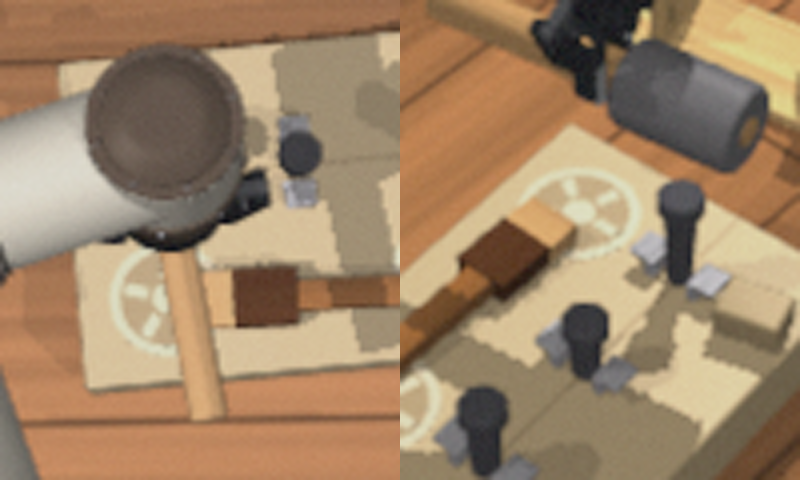

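The head, at about (687,105), hangs over wedge A at (682,200). First blow, aiming short of the level.

>>> play_rows:
  steps:
    - [0,0,0.15,0,0,0]
    - [0,0,-0.1,0,0,0]
    - [0,0,-0.485,0,0,0]
    - [0,0,-0.485,0,0,0]

```text
time_s: 5.78
tcp_pos: [0.5348, 0.0051, 0.1868]
orientation: [0.001, 0.997, 0.079, -0.004]
force: [0.0, -0.3, -3.3]
width: 0.285
grip_force: 108.8
```

>>> play_rows:
  steps:
    - [0,0,0.3,0,0,0]
    - [0,0,0.55,0,0,0]
    - [0,0,0.55,0,0,0]
    - [0,0,0.55,0,0,0]

```text
time_s: 6.28
tcp_pos: [0.5363, 0.0053, 0.2724]
orientation: [-0.0, 0.997, 0.079, -0.001]
force: [-0.0, 0.8, -4.8]
width: 0.289
grip_force: 109.1
```

```bash
cat > look.py <<'E'
# prints top-face positions: scene dark-silhouette top edge and centroid of head pixels, sub-pixel, for the three wedges
from cell import bot
import sys
from h import *
def edge(f,x,y0,y1):
    # sub-pixel row where the column band turns dark, scanning down
    g=cv2.cvtColor(f['frame'],cv2.COLOR_BGR2GRAY).astype(float)[y0:y1,x-1:x+2].mean(1)
    lo=g.min();th=90
    i=np.argmax(g<th);return y0+i-1+(g[i-1]-th)/(g[i-1]-g[i])
if __name__=='__main__':
    s=bot.get_state();print(s['time_s'],s['tcp_pos'].round(4) if hasattr(s['tcp_pos'],'round') else s['tcp_pos'],np.round(s['force'],1))
    S=bot.grab_frame('scene');np.savez(sys.argv[1],**S)
    k=cv2.resize(S['frame'][210:330,260:380],None,fx=5,fy=5,interpolation=cv2.INTER_CUBIC)
    cv2.imwrite('pics/'+sys.argv[1]+'.png',k)
    for n,(x,y) in dict(A=(.5997,.0152),C=(.6061,-.0888),B=(.6138,-.1934)).items():
        # head-mask columns: solve for z whose far rim (dir. away from camera) projects on the edge
        u=np.array([.68,-.73])*-1*.017 if 0 else None
        c=-S['R'].T@S['t'];d=np.array([x,y])-c[:2];d/=np.linalg.norm(d)
        rim=lambda z:np.array([x+d[0]*.017,y+d[1]*.017,z])
        px=int(round(proj(S,rim(.14))[0]))
        e=edge(S,px,int(proj(S,rim(.185))[1]),int(proj(S,rim(.10))[1]))
        zs=np.linspace(.1,.185,400);ys=np.array([proj(S,rim(z))[1] for z in zs])
        print(n,'col',px,'edge row %.2f'%e,'z %.4f'%np.interp(-e,-ys,zs))
E
python3 look.py a1; python3 - <<'E'
from look import *
E
```

```text
6.275 [0.5363 0.0053 0.2724] [-0.   0.8 -4.8]
A col 335 edge row 242.85 z 0.1289
C col 311 edge row 265.71 z 0.1261
B col 285 edge row 286.09 z 0.1422
```

View pics/a1.png

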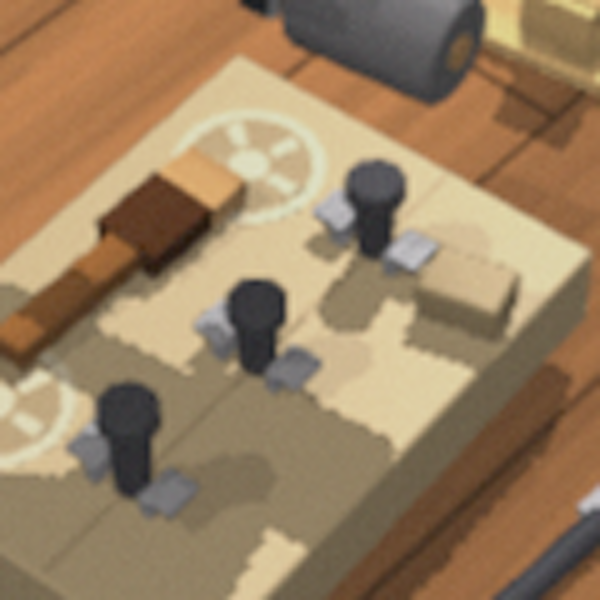

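A has dropped almost to C's level and coasted past the mallet's stop: its top is at (375,180) and C's is at (257,300). I'll measure finely with half-level edges, comparing against the sunlit C in the first frame.

```bash
cat > fine.py <<'E'
from cell import bot
import sys
from h import *
P=dict(A=(.5997,.0152),C=(.6061,-.0888),B=(.6138,-.1934))
def heights(S,g):
    c=-S['R'].T@S['t'];out={}
    for n,(x,y) in P.items():
        d=np.array([x,y])-c[:2];d/=np.linalg.norm(d);e=np.array([-d[1],d[0]])
        zs=[]
        for a in np.radians(np.arange(-40,41,8)):   # rim points on the far side
            o=.017*(d*np.cos(a)+e*np.sin(a))
            zz=np.arange(.10,.19,.0005);p=np.array([proj(S,np.array([x+o[0],y+o[1],z])) for z in zz])
            v=cv2.remap(g.astype(np.float32),p[:,:1].astype(np.float32),p[:,1:].astype(np.float32),cv2.INTER_LINEAR).ravel()
            k=np.argmin(np.gradient(cv2.GaussianBlur(v[:,None],(1,9),0).ravel()) *-1)  # init guess: strongest dark->bright going up
            hi=np.median(v[min(k+12,len(v)-2):k+24]);lo=np.median(v[max(k-16,0):max(k-8,1)])
            th=(hi+lo)/2;j=k+np.argmin(abs(v[max(k-8,0):k+9]-th))-min(8,k);zs.append(zz[j])
        out[n]=(round(float(np.median(zs)),4),round(float(np.std(zs)),4))
    return out
G=lambda f:cv2.cvtColor(f['frame'],cv2.COLOR_BGR2GRAY).astype(float)
if __name__=='__main__':
    S=dict(np.load('scene0.npz'));print('start',heights(S,G(S)))
    n=int(sys.argv[1]);F=[bot.grab_frame('scene') for _ in range(n)]
    print('now  ',heights(F[0],np.mean([G(f) for f in F],0)))
    np.savez('last.npz',frame=np.mean([f['frame'] for f in F],0))
E
python3 fine.py 4
```

```text
start {'A': (0.1325, 0.0127), 'C': (0.1285, 0.0004), 'B': (0.1425, 0.0004)}
now   {'A': (0.1345, 0.0002), 'C': (0.128, 0.0004), 'B': (0.1425, 0.0084)}
```

>>> play_rows:
  steps:
    - [0,0,-0.15,0,0,0]
    - [0,0,-0.32,0,0,0]
    - [0,0,-0.48,0,0,0]
    - [0,0,-0.65,0,0,0]
    - [0,0,-0.65,0,0,0]

```text
time_s: 7.15
tcp_pos: [0.5363, 0.0049, 0.1733]
orientation: [0.0, 0.997, 0.079, -0.002]
force: [-0.2, -0.1, -3.5]
width: 0.286
grip_force: 109.0
```

>>> play_rows:
  steps:
    - [0,0,0.3,0,0,0]
    - [0,0,0.65,0,0,0]
    - [0,0,0.65,0,0,0]
    - [0,0,0.65,0,0,0]

```text
time_s: 7.65
tcp_pos: [0.5362, 0.0052, 0.2721]
orientation: [-0.0, 0.997, 0.079, -0.001]
force: [-0.5, 0.2, -6.2]
width: 0.284
grip_force: 109.1
```

```bash
sed -i 's/zz=np.arange(.10,.19,.0005)/zz=np.arange(.12,.19,.0005)/' fine.py; python3 fine.py 4
```

```text
start {'A': (0.1325, 0.0127), 'C': (0.1285, 0.0004), 'B': (0.1425, 0.0004)}
now   {'A': (0.1235, 0.0004), 'C': (0.1285, 0.0004), 'B': (0.1425, 0.0126)}
```

```bash
python3 - <<'E'
import cv2,numpy as np
S0=np.load('scene0.npz')['frame'];L=np.load('last.npz')['frame'].astype(np.uint8)
k=lambda im,x,y,w,h,f:cv2.resize(im[y:y+h,x:x+w],None,fx=f,fy=f,interpolation=cv2.INTER_CUBIC)
t=np.hstack([k(L,320,228,26,36,10),k(L,296,255,26,36,10),k(S0,296,255,26,36,10)])
cv2.imwrite('pics/cmp.png',t)
for n,x,y in(('A',335,236),('C',311,259)):
    for im in(L,S0):print(n,cv2.cvtColor(im,cv2.COLOR_BGR2GRAY)[y:y+26,x-1:x+2].mean(1).round().astype(int).tolist())
E
```

```text
A [171, 199, 203, 204, 204, 203, 204, 203, 173, 100, 88, 87, 88, 89, 88, 87, 79, 59, 48, 48, 47, 46, 47, 49, 58, 72]
A [86, 86, 86, 87, 86, 87, 81, 61, 49, 46, 48, 45, 46, 47, 47, 48, 46, 47, 47, 48, 45, 44, 47, 48, 58, 94]
C [198, 198, 199, 198, 198, 199, 161, 61, 57, 56, 56, 58, 57, 57, 59, 60, 53, 47, 47, 47, 47, 47, 48, 47, 47, 63]
C [195, 194, 195, 194, 194, 195, 162, 87, 83, 83, 84, 85, 85, 84, 80, 67, 53, 49, 47, 46, 45, 47, 48, 46, 48, 63]
```

View pics/cmp.png

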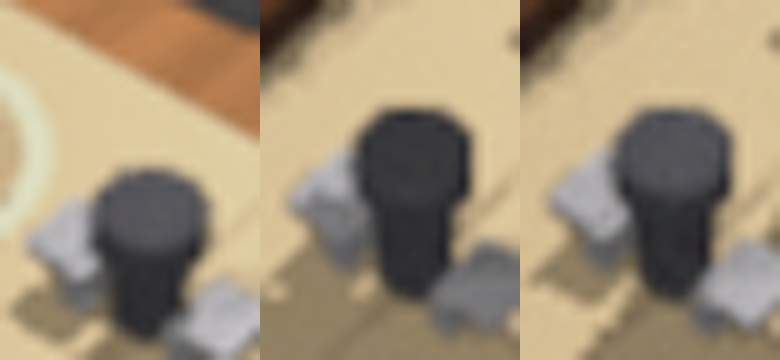

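A's top edge is about 10 mm lower than before this blow and seems to be below C. I'll check that by matching head patches and feather patches between A and C, all sunlit.

```bash
python3 - <<'E'
from h import *
from cell import bot
S=dict(np.load('scene0.npz'));L=np.load('last.npz')['frame'].astype(np.uint8)
up=lambda im:cv2.resize(im,None,fx=10,fy=10,interpolation=cv2.INTER_CUBIC)
def match(src,box,dst,guess,r=8):
    x,y,w,h=box;t=up(src[y:y+h,x:x+w]);gx,gy=guess
    d=up(dst[gy-r:gy+h+r,gx-r:gx+w+r]);m=cv2.matchTemplate(d,t,cv2.TM_CCOEFF_NORMED)
    _,v,_,l=cv2.minMaxLoc(m);return np.array([gx-r+l[0]/10-x,gy-r+l[1]/10-y]).round(2),round(v,3)
P=dict(A=np.array([.5997,.0152]),C=np.array([.6061,-.0888]),B=np.array([.6138,-.1934]))
pr=lambda n,z:proj(S,np.r_[P[n],z])
S0=S['frame']
print('head C0->Anow',match(S0,(303,263,17,9),L,(327,242)),'level pred',pr('A',.129)-pr('C',.129))
print('head C0->B0',match(S0,(303,263,17,9),S0,(277,285)),'pred',pr('B',.129)-pr('C',.129))
print('head C0->A0',match(S0,(303,263,17,9),S0,(327,233)))
for nm,b in(('Rfeather',(314,278,12,12)),('Lfeather',(297,268,7,14))):
  for n in'AB':
    e=pr(n,.1)-pr('C',.1);g=(int(b[0]+e[0]),int(b[1]+e[1]))
    print(nm,n,match(S0,b,S0,g,5),'pred',e)
print('C moved?',match(S0,(303,263,17,9),L,(303,263),3), 'mm/px',.01/(pr('A',.125)-pr('A',.135))[1])
print(bot.get_state()['q'])
E
```

```text
head C0->Anow (array([ 23.7, -20.8]), 0.994) level pred [ 23.89951819 -22.51282045]
head C0->B0 (array([-25.7,  20.8]), 0.99) pred [-25.46785474  24.57955379]
head C0->A0 (array([ 23.9, -28.4]), 0.58)
Rfeather A (array([ 23. , -23.2]), 0.715) pred [ 23.58093355 -22.45146401]
Rfeather B (array([-25.1,  25.1]), 0.78) pred [-25.10376724  24.48880037]
Lfeather A (array([ 23.7, -23. ]), 0.943) pred [ 23.58093355 -22.45146401]
Lfeather B (array([-25.5,  24.2]), 0.943) pred [-25.10376724  24.48880037]
C moved? (array([0., 0.]), 0.996) mm/px 0.004118370228068076
[ 3.11755860e-01  2.24790344e-01 -1.83887522e-01 -2.94110869e-04
 -1.16565372e+00  1.41707401e+00]
```

The matching confirms it: A coasted about 7 mm below C. The wedge head has a 5 mm lip, so I'll hook the edge of the mallet's butt under it from the -y side and ease the wedge back up. First I'll raise the arm and turn the mallet so the butt points +y and down.

>>> play_rows:
  steps:
    - [0,0,0.3,0,0,-0.2]
    - [0,0,0.6,0,0,-0.43]
    - [0,0,0.72,0,0,-0.66]
    - [0,0,0.72,0,0,-0.88]
    - [0,0,0.72,0,0,-1]
    - [0,0,0.72,0,0,-1]

```text
time_s: 8.6
tcp_pos: [0.5369, 0.0052, 0.3795]
orientation: [0.0, 0.951, -0.308, -0.001]
force: [0.2, 0.3, -4.1]
width: 0.288
grip_force: 109.0
```

>>> play_rows:
  steps:
    - [0.1,-0.1,0,0,0,-0.2]
    - [0.2,-0.25,0,0,0,-0.43]
    - [0.3,-0.4,0,0,0,-0.66]
    - [0.4,-0.55,0,0,0,-0.88]
    - [0.46,-0.58,0,0,0,-1]
    - [0.46,-0.58,0,0,0,-1]

```text
time_s: 9.35
tcp_pos: [0.6065, -0.0821, 0.379]
orientation: [0.001, 0.761, -0.649, -0.001]
force: [-0.0, 0.2, -4.1]
width: 0.287
grip_force: 108.9
```

>>> play_rows:
  steps:
    - [0,0,0,-0.22,-0.015,0]
    - [0,0,0,-0.44,-0.03,0]
    - [0,0,0,-0.66,-0.045,0]
    - [0,0,0,-0.88,-0.06,0]
    - [0,0,0,-0.998,-0.068,0]
    - [0,0,0,-0.998,-0.068,0]
    - [0,0,0,-0.998,-0.068,0]

```text
time_s: 10.22
tcp_pos: [0.6063, -0.0816, 0.381]
orientation: [0.272, 0.703, -0.6, 0.267]
force: [-0.5, 0.7, -4.2]
width: 0.284
grip_force: 109.2
```

```bash
python3 - <<'E'
from cell import bot
import numpy as np
from scipy.spatial.transform import Rotation as R
s=bot.get_state();M=R.from_quat(np.roll(s['orientation'],-1)).as_matrix()
b=-M[:,0];t=M[:,2];print(s['time_s'],np.round(s['q'],2),s['tcp_pos'],'b',b.round(3),'t',t.round(3))
# remaining rotation to goal
th=np.radians(65);yd=np.array([-.068,.998,0]);bg=yd*np.cos(th)-[0,0,np.sin(th)];tg=-yd*np.sin(th)-[0,0,np.cos(th)]
G=np.c_[-bg,np.cross(tg,-bg),tg];print('turn',(R.from_matrix(G@M.T).as_rotvec(degrees=True)/45).round(3))
E
```

```text
10.225 [ 0.38  0.31 -0.23  0.75 -1.39 -0.5 ] [ 0.60625788 -0.08155867  0.38103598] b [-0.138  0.698 -0.703] t [ 0.049 -0.704 -0.709]
turn [-0.44  -0.123 -0.068]
```

>>> play_rows:
  steps:
    - [0,0,-0.2,-0.2,-0.06,-0.03]
    - [0,0,-0.4,-0.4,-0.11,-0.06]
    - [0,0,-0.6,-0.44,-0.123,-0.068]
    - [0,0,-0.67,-0.44,-0.123,-0.068]
    - [0,0,-0.67,-0.44,-0.123,-0.068]
    - [0,0,-0.67,-0.44,-0.123,-0.068]

```text
time_s: 10.98
tcp_pos: [0.6069, -0.0817, 0.2822]
orientation: [0.366, 0.615, -0.577, 0.394]
force: [-1.0, -0.9, -3.7]
width: 0.286
grip_force: 109.3
```

```bash
cat > tip.py <<'E'
from cell import bot
from h import *
import sys
from scipy.spatial.transform import Rotation as R
s=bot.get_state();M=R.from_quat(np.roll(s['orientation'],-1)).as_matrix()
b=-M[:,0];t=M[:,2];p=np.array(s['tcp_pos'])
e=p+.140*b-.0045*t
print(s['time_s'],p.round(4),'b',b.round(3),'t',t.round(3),'lead edge',e.round(4),'F',np.round(s['force'],1))
F={n:bot.grab_frame(n) for n in('scene','top')}
k=lambda im,x,y,w,h,f:cv2.resize(im[y:y+h,x:x+w],None,fx=f,fy=f,interpolation=cv2.INTER_CUBIC)
cv2.imwrite('pics/'+sys.argv[1]+'.png',np.hstack([k(F['scene']['frame'],270,195,80,100,5),k(F['top']['frame'],300,180,80,100,5)]))
side=M[:,1]*.013
for n,f in F.items():
    for q in(e+side,e-side,e+side+.026*t,e-side+.026*t):
        u=proj(f,q);o=(270,195,0) if n=='scene' else(300,180,400);print(n,((u[0]-o[0])*5+o[2]).round(),((u[1]-o[1])*5).round())
E
python3 tip.py t1
```

```text
10.975 [ 0.6069 -0.0817  0.2822] b [-0.025  0.421 -0.907] t [ 0.061 -0.905 -0.422] lead edge [ 0.6031 -0.0187  0.1571] F [-1.  -0.9 -3.7]
scene 268.0 253.0
scene 306.0 275.0
scene 241.0 292.0
scene 279.0 315.0
top 559.0 209.0
top 555.0 166.0
top 598.0 209.0
top 594.0 166.0
```

View pics/t1.png

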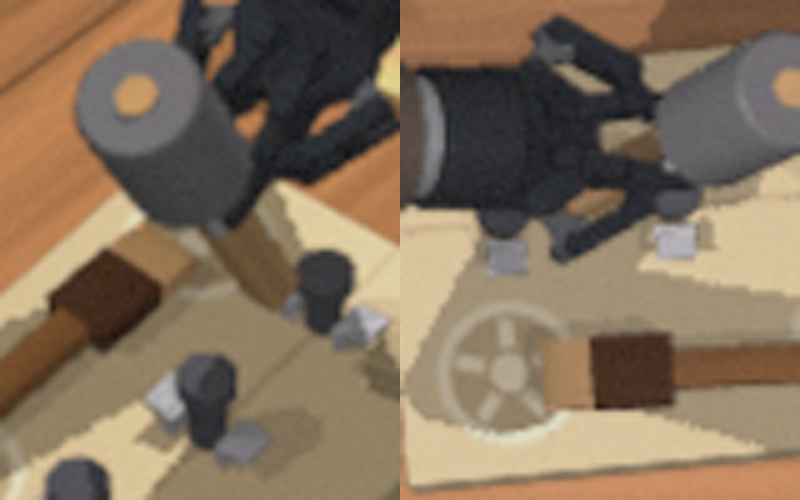

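The predicted tip corners, at about (306,275) and (279,315), match the handle end I can see. I'll lower the tip beside A and approach its shaft.

>>> play_rows:
  steps:
    - [0,0,-0.15,0,0,0]
    - [0,0,-0.28,0,0,0]
    - [0,0,-0.36,0,0,0]
    - [-0.004,0.06,-0.36,0,0,0]
    - [-0.008,0.12,-0.36,0,0,0]
    - [-0.008,0.12,-0.36,0,0,0]

```text
time_s: 11.82
tcp_pos: [0.6055, -0.0624, 0.2267]
orientation: [0.367, 0.616, -0.575, 0.394]
force: [0.6, -0.8, -3.2]
width: 0.283
grip_force: 109.4
```

>>> play_rows:
  steps:
    - [-0.001,0.013,0,0,0,0]
    - [-0.002,0.02,0,0,0,0]
    - [-0.002,0.02,0,0,0,0]

```text
time_s: 12.2
tcp_pos: [0.6045, -0.0609, 0.2261]
orientation: [0.368, 0.615, -0.576, 0.393]
force: [-0.0, -0.9, -4.2]
width: 0.289
grip_force: 109.4
```

>>> play_rows:
  steps:
    - [-0.001,0.01,0,0,0,0]
    - [-0.001,0.01,0,0,0,0]
    - [-0.001,0.01,0,0,0,0]

```text
time_s: 12.58
tcp_pos: [0.6043, -0.0596, 0.2262]
orientation: [0.368, 0.615, -0.576, 0.393]
force: [-0.1, -1.4, -3.9]
width: 0.287
grip_force: 109.4
```

>>> play_rows:
  steps:
    - [-0.001,0.01,0,0,0,0]
    - [-0.001,0.01,0,0,0,0]
    - [-0.001,0.01,0,0,0,0]

```text
time_s: 12.95
tcp_pos: [0.604, -0.0584, 0.2265]
orientation: [0.369, 0.615, -0.576, 0.393]
force: [0.3, -4.9, -2.3]
width: 0.286
grip_force: 108.9
```

```bash
python3 tip.py t2
```

```text
12.95 [ 0.604  -0.0584  0.2265] b [-0.028  0.418 -0.908] t [ 0.058 -0.906 -0.419] lead edge [0.5998 0.0041 0.1012] F [ 0.3 -4.9 -2.3]
scene 291.0 295.0
scene 328.0 317.0
scene 265.0 333.0
scene 302.0 355.0
top 521.0 231.0
top 518.0 190.0
top 559.0 231.0
top 556.0 190.0
```

View pics/t2.png

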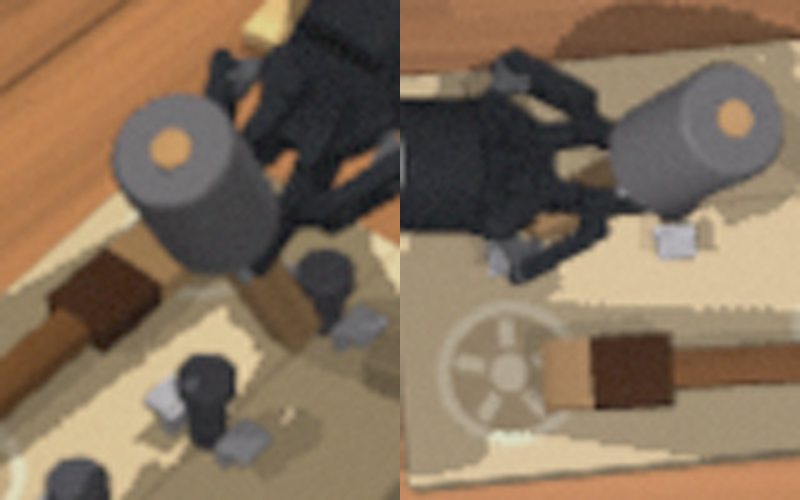

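The butt edge is pressing on A's shaft at about (310,330) below its head, with Fy = -4.9 N, so it is under the lip. That was my tenth picture, so I'll use numbers only from here. Now I'll lift gently.

>>> play_rows:
  steps:
    - [0,0,0.02,0,0,0]
    - [0,0,0.035,0,0,0]
    - [0,0,0.05,0,0,0]
    - [0,0,0.05,0,0,0]

```text
time_s: 13.55
tcp_pos: [0.6035, -0.0584, 0.2322]
orientation: [0.369, 0.616, -0.576, 0.392]
force: [0.3, -5.8, -9.2]
width: 0.284
grip_force: 108.1
```

>>> play_rows:
  steps:
    - [0,0,0.01,0,0,0]
    - [0,0,0.02,0,0,0]
    - [0,0,0.02,0,0,0]

```text
time_s: 13.92
tcp_pos: [0.6032, -0.0586, 0.2344]
orientation: [0.369, 0.616, -0.576, 0.391]
force: [2.0, -7.3, -12.6]
width: 0.288
grip_force: 108.1
```

```bash
cat > lev.py <<'E'
from cell import bot
from h import *
# vertical offset (mm) of each wedge's top from C at the start, by template match against the sunlit C head
S=dict(np.load('scene0.npz'));S0=S['frame']
up=lambda im:cv2.resize(im,None,fx=10,fy=10,interpolation=cv2.INTER_CUBIC)
P=dict(A=np.array([.5997,.0152]),C=np.array([.6061,-.0888]),B=np.array([.6138,-.1934]))
pr=lambda n,z:proj(S,np.r_[P[n],z])
def lev(img):
    o={}
    for n in P:
        e=pr(n,.129)-pr('C',.129);g=[303+int(round(e[0])),263+int(round(e[1]))]
        d=up(img[g[1]-7:g[1]+9+7,g[0]-2:g[0]+17+2]);m=cv2.matchTemplate(d,up(S0[263:272,303:320]),cv2.TM_CCOEFF_NORMED)
        _,v,_,l=cv2.minMaxLoc(m);dy=g[1]-7+l[1]/10-263-e[1]
        o[n]=(round(-dy*4.0,1),round(v,3))
    return o
if __name__=='__main__':
    s=bot.get_state();print(s['time_s'],np.round(s['tcp_pos'],4),np.round(s['force'],1))
    print('start',lev(S0),'afterblow2',lev(np.load('last.npz')['frame'].astype(np.uint8)))
    im=np.mean([bot.grab_frame('scene')['frame'] for _ in range(3)],0).astype(np.uint8);print('now',lev(im))
E
python3 lev.py
```

```text
13.925 [ 0.6032 -0.0586  0.2344] [  2.   -7.3 -12.6]
start {'A': (np.float64(23.5), 0.58), 'C': (np.float64(-0.0), 1.0), 'B': (np.float64(15.1), 0.99)} afterblow2 {'A': (np.float64(-6.9), 0.994), 'C': (np.float64(-0.0), 0.996), 'B': (np.float64(15.5), 0.963)}
now {'A': (np.float64(-6.5), 0.952), 'C': (np.float64(-0.8), 0.983), 'B': (np.float64(15.1), 0.984)}
```

>>> play_rows:
  steps:
    - [0,0,0.015,0,0,0]
    - [0,0,0.03,0,0,0]
    - [0,0,0.045,0,0,0]
    - [0,0,0.045,0,0,0]

```text
time_s: 14.58
tcp_pos: [0.6031, -0.0587, 0.2411]
orientation: [0.369, 0.616, -0.576, 0.391]
force: [0.7, -7.2, -13.3]
width: 0.283
grip_force: 108.1
```

```bash
sed -i "/print('start'/d" lev.py; sed -i "s/C=np.array(\[.6061,-.0888\])/C=np.array([.60685,-.0892])/" lev.py; python3 lev.py
```

```text
14.575 [ 0.6031 -0.0587  0.2411] [  0.7  -7.2 -13.3]
now {'A': (np.float64(-1.0), 0.903), 'C': (np.float64(-1.2), 0.961), 'B': (np.float64(14.2), 0.985)}
```

>>> play_rows:
  steps:
    - [0,0,0.006,0,0,0]
    - [0,0,0.011,0,0,0]
    - [0,0,0.011,0,0,0]
    - [0,-0.02,0.0,0,0,0]
    - [0.003,-0.08,-0.02,0,0,0]
    - [0.01,-0.2,-0.02,0,0,0]
    - [0.01,-0.3,0.1,0,0,0]
    - [0.01,-0.3,0.4,0,0,0]
    - [0.01,-0.3,0.7,0,0,0]
    - [0.01,-0.3,0.95,0,0,0]
    - [0.01,-0.3,0.95,0,0,0]

```text
time_s: 16.1
tcp_pos: [0.6056, -0.1037, 0.3907]
orientation: [0.365, 0.614, -0.578, 0.395]
force: [-0.1, 0.6, -4.8]
width: 0.284
grip_force: 109.6
```

```bash
python3 lev.py; python3 - <<'E'
from cell import bot
import numpy as np
from scipy.spatial.transform import Rotation as R
s=bot.get_state();M=R.from_quat(np.roll(s['orientation'],-1)).as_matrix();print(np.round(s['q'],2))
G=R.from_quat([.9968,.0797,0,0]).as_matrix();v=R.from_matrix(G@M.T).as_rotvec(degrees=True)/45;print('turn to level',v.round(3))
print('half',(v/np.ceil(np.linalg.norm(v))).round(3),np.linalg.norm(v)*45)
E
```

```text
16.1 [ 0.6056 -0.1037  0.3907] [-0.1  0.6 -4.8]
now {'A': (np.float64(-0.2), 0.987), 'C': (np.float64(-0.0), 0.998), 'B': (np.float64(14.6), 0.962)}
[ 0.37  0.36 -0.4   1.05 -1.48 -0.8 ]
turn to level [1.006 1.257 1.863]
half [0.335 0.419 0.621] 110.82458945494184
```

A now matches C to within about a millimetre. I'll turn the mallet back to level and carry it over wedge B.

>>> play_rows:
  steps:
    - [-0.03,-0.06,0,0.084,0.105,0.155]
    - [-0.06,-0.12,0,0.168,0.21,0.31]
    - [-0.09,-0.18,0,0.252,0.314,0.466]
    - [-0.124,-0.224,0,0.335,0.419,0.621]
    - [-0.124,-0.224,0,0.335,0.419,0.621]

```text
time_s: 16.88
tcp_pos: [0.5855, -0.1379, 0.3855]
orientation: [0.27, 0.832, -0.391, 0.286]
force: [-0.1, 0.2, -3.8]
width: 0.288
grip_force: 109.4
```

>>> play_rows:
  steps:
    - [-0.03,-0.06,0,0.084,0.105,0.155]
    - [-0.06,-0.12,0,0.168,0.21,0.31]
    - [-0.09,-0.18,0,0.252,0.314,0.466]
    - [-0.124,-0.224,0,0.335,0.419,0.621]
    - [-0.124,-0.224,0,0.335,0.419,0.621]

```text
time_s: 17.5
tcp_pos: [0.5685, -0.1709, 0.3849]
orientation: [0.142, 0.964, -0.166, 0.15]
force: [0.8, 1.0, -4.0]
width: 0.286
grip_force: 109.3
```

>>> play_rows:
  steps:
    - [-0.03,-0.06,0,0.084,0.105,0.155]
    - [-0.06,-0.12,0,0.168,0.21,0.31]
    - [-0.09,-0.18,0,0.252,0.314,0.466]
    - [-0.124,-0.224,0,0.335,0.419,0.621]
    - [-0.124,-0.224,0,0.335,0.419,0.621]
    - [-0.124,-0.224,0,0.335,0.419,0.621]

```text
time_s: 18.25
tcp_pos: [0.5496, -0.2034, 0.3843]
orientation: [0.001, 0.997, 0.078, -0.001]
force: [0.6, 0.9, -4.3]
width: 0.287
grip_force: 109.2
```

```bash
cat > chk.py <<'E'
from cell import bot
from h import *
from scipy.spatial.transform import Rotation as R
s=bot.get_state();M=R.from_quat(np.roll(s['orientation'],-1)).as_matrix();p=np.array(s['tcp_pos'])
G=R.from_quat([.9968,.0797,0,0]).as_matrix();v=R.from_matrix(G@M.T).as_rotvec(degrees=True)/45;print(s['time_s'],'turn',v.round(3),'tcp',p.round(4),np.round(s['force'],1))
c=p+.065*M[:,0]+.0085*M[:,2]
F={n:bot.grab_frame(n) for n in('scene','top')}
f=F['scene'];g=f['frame'];hsv=cv2.cvtColor(g,cv2.COLOR_BGR2HSV)
# silhouette of the predicted cylinder vs grey pixels seen
A=np.linspace(0,2*np.pi,40);pts=[c+a*M[:,0]+.032*(np.cos(t)*M[:,1]+np.sin(t)*M[:,2]) for a in(-.045,.045) for t in A]
for n,f in F.items():
    h=cv2.convexHull(np.array([proj(f,q) for q in pts],np.float32)).reshape(-1,2)
    hsv=cv2.cvtColor(f['frame'],cv2.COLOR_BGR2HSV);m=((hsv[...,1]<60)&(hsv[...,2]>60)&(hsv[...,2]<150)).astype(np.uint8)
    w=np.zeros_like(m);x0,y0=h.min(0).astype(int)-6;x1,y1=h.max(0).astype(int)+7;w[y0:y1,x0:x1]=m[y0:y1,x0:x1]
    k,l,st,cc=cv2.connectedComponentsWithStats(w);i=1+st[1:,4].argmax();q=np.argwhere(l==i)[:,::-1]
    print(n,'pred box',h.min(0).round(1),h.max(0).round(1),'seen',q.min(0),q.max(0)+1,'top-right corner ok')
E
python3 chk.py
```

```text
18.25 turn [ 0.002 -0.004  0.005] tcp [ 0.5496 -0.2034  0.3843] [ 0.6  0.9 -4.3]
scene pred box [255.5 207.1] [304.3 248.8] seen [255 208] [304 249] top-right corner ok
top pred box [385. 174.] [417.2 215.7] seen [379 170] [424 222] top-right corner ok
```

The seen head outline matches the predicted one to within half a pixel, so the mallet is level and its height is known. I'll hover over B, then give one brisk blow that stops at contact height.

>>> play_rows:
  steps:
    - [0,0,-0.2,0,0,0]
    - [0,0,-0.45,0,0,0]
    - [0,0,-0.68,0,0,0]
    - [0,0,-0.75,0,0,0]
    - [0,0,-0.75,0,0,0]
    - [0,0,-0.75,0,0,0]

```text
time_s: 19.1
tcp_pos: [0.5509, -0.2038, 0.2754]
orientation: [0.0, 0.997, 0.079, 0.002]
force: [0.8, -0.3, -4.2]
width: 0.291
grip_force: 109.0
```

>>> play_rows:
  steps:
    - [0,0,-0.085,0,0,0]
    - [0,0,-0.25,0,0,0]
    - [0,0,-0.413,0,0,0]
    - [0,0,-0.575,0,0,0]
    - [0,0,-0.575,0,0,0]

```text
time_s: 19.73
tcp_pos: [0.5493, -0.2036, 0.1856]
orientation: [-0.001, 0.997, 0.079, -0.001]
force: [-0.3, -0.4, -3.3]
width: 0.287
grip_force: 109.3
```

>>> play_rows:
  steps:
    - [0,0,0.3,0,0,0]
    - [0,0,0.6,0,0,0]
    - [0,0,0.6,0,0,0]

```text
time_s: 20.1
tcp_pos: [0.5523, -0.2043, 0.2829]
orientation: [0.001, 0.997, 0.079, 0.006]
force: [0.4, 0.1, -4.8]
width: 0.287
grip_force: 109.5
```

```bash
python3 lev.py
```

```text
20.1 [ 0.5523 -0.2043  0.2829] [ 0.4  0.1 -4.8]
now {'A': (np.float64(-0.2), 0.992), 'C': (np.float64(-1.6), 0.878), 'B': (np.float64(4.6), 0.991)}
```

>>> play_rows:
  steps:
    - [0,0,-0.2,0,0,0]
    - [0,0,-0.4,0,0,0]
    - [0,0,-0.54,0,0,0]
    - [0,0,-0.6,0,0,0]
    - [0,0,-0.625,0,0,0]
    - [0,0,-0.65,0,0,0]
    - [0,0,-0.67,0,0,0]
    - [0,0,-0.68,0,0,0]
    - [0,0,-0.68,0,0,0]

```text
time_s: 21.38
tcp_pos: [0.5502, -0.2039, 0.1755]
orientation: [-0.0, 0.997, 0.079, 0.001]
force: [-3.7, -0.5, 2.0]
width: 0.284
grip_force: 110.1
```

```bash
python3 lev.py
```

```text
21.375 [ 0.5502 -0.2039  0.1755] [-3.7 -0.5  2. ]
now {'A': (np.float64(-0.2), 0.992), 'C': (np.float64(-0.0), 0.999), 'B': (np.float64(-26.6), 0.416)}
```

>>> play_rows:
  steps:
    - [0,0,-0.008,0,0,0]
    - [0,0,-0.015,0,0,0]
    - [0,0,-0.02,0,0,0]
    - [0,0,-0.02,0,0,0]

```text
time_s: 22.02
tcp_pos: [0.5502, -0.2037, 0.172]
orientation: [-0.0, 0.997, 0.079, 0.001]
force: [-1.3, -1.7, 1.7]
width: 0.282
grip_force: 110.0
```

>>> play_rows:
  steps:
    - [0,0,0.2,0,0,0]
    - [0,0,0.5,0,0,0]
    - [0,0,0.7,0,0,0]
    - [0,0,0.7,0,0,0]

```text
time_s: 22.52
tcp_pos: [0.5511, -0.2032, 0.2781]
orientation: [-0.0, 0.997, 0.079, 0.003]
force: [0.1, 0.8, -5.2]
width: 0.285
grip_force: 109.5
```

```bash
python3 lev.py
```

```text
22.525 [ 0.5511 -0.2032  0.2781] [ 0.1  0.8 -5.2]
now {'A': (np.float64(-0.2), 0.993), 'C': (np.float64(-1.6), 0.851), 'B': (np.float64(-5.8), 0.987)}
```

```bash
python3 - <<'E'
from lev import *
f=bot.grab_frame('scene')['frame'];g=cv2.cvtColor(f,cv2.COLOR_BGR2GRAY);g0=cv2.cvtColor(S0,cv2.COLOR_BGR2GRAY)
for x in(281,285,289):
    print(x,'now',g[280:312,x].tolist());print(x,'t0 ',g0[280:312,x].tolist())
e=pr('B',.129)-pr('C',.129);print('level top edge row',265.4+e[1])
E
```

```text
281 now [191, 194, 192, 192, 192, 192, 194, 194, 193, 193, 196, 194, 166, 95, 79, 82, 80, 83, 77, 64, 52, 49, 64, 76, 85, 101, 120, 162, 181, 151, 127, 122]
281 t0  [190, 191, 192, 190, 192, 190, 180, 146, 99, 78, 79, 79, 79, 78, 72, 57, 53, 84, 110, 123, 136, 119, 86, 87, 96, 106, 120, 157, 179, 149, 123, 118]
285 now [194, 191, 193, 191, 192, 193, 192, 193, 192, 191, 188, 146, 81, 84, 80, 82, 83, 80, 81, 82, 73, 61, 50, 44, 45, 48, 46, 45, 45, 74, 114, 130]
285 t0  [192, 190, 190, 190, 190, 178, 135, 80, 81, 83, 80, 82, 81, 81, 82, 74, 59, 51, 48, 49, 47, 49, 47, 46, 49, 49, 47, 47, 40, 82, 116, 127]
289 now [192, 195, 194, 191, 195, 194, 193, 195, 194, 193, 194, 173, 118, 82, 83, 84, 85, 82, 78, 70, 57, 49, 47, 40, 44, 43, 49, 83, 110, 125, 121, 95]
289 t0  [190, 192, 190, 192, 192, 193, 181, 143, 89, 81, 80, 83, 79, 77, 67, 56, 44, 46, 44, 46, 43, 45, 45, 42, 47, 44, 62, 115, 153, 153, 121, 95]
level top edge row 289.75023073125016
```

B is truly about 5.7 mm too low; these wedges stop where the mallet stops, and its contact height is lower than I had assumed. I'll use the same hook lift on B. On A, a released lift TCP height of about 0.2427 gave level.

>>> play_rows:
  steps:
    - [0.05,-0.07,0.15,-0.084,-0.105,-0.155]
    - [0.11,-0.14,0.35,-0.168,-0.21,-0.31]
    - [0.17,-0.21,0.58,-0.252,-0.314,-0.466]
    - [0.23,-0.29,0.75,-0.335,-0.419,-0.621]

```text
time_s: 23.22
tcp_pos: [0.5844, -0.2472, 0.3891]
orientation: [0.142, 0.964, -0.166, 0.152]
force: [-0.3, -0.5, -5.1]
width: 0.281
grip_force: 109.3
```

>>> play_rows:
  steps:
    - [0.06,-0.07,0,-0.084,-0.105,-0.155]
    - [0.12,-0.14,0,-0.168,-0.21,-0.31]
    - [0.17,-0.21,0,-0.252,-0.314,-0.466]
    - [0.23,-0.29,0,-0.335,-0.419,-0.621]

```text
time_s: 23.72
tcp_pos: [0.6186, -0.2904, 0.3864]
orientation: [0.269, 0.832, -0.391, 0.286]
force: [0.6, 0.1, -4.0]
width: 0.289
grip_force: 109.4
```

>>> play_rows:
  steps:
    - [0,0,0,-0.084,-0.105,-0.155]
    - [0,0,-0.1,-0.168,-0.21,-0.31]
    - [0,0,-0.3,-0.252,-0.314,-0.466]
    - [0,0,-0.55,-0.335,-0.419,-0.621]
    - [0,0,-0.7,-0.335,-0.419,-0.621]
    - [0,0,-0.7,-0.335,-0.419,-0.621]

```text
time_s: 24.48
tcp_pos: [0.6185, -0.2903, 0.2794]
orientation: [0.369, 0.618, -0.574, 0.39]
force: [-0.1, -0.3, -4.0]
width: 0.286
grip_force: 109.5
```

```bash
python3 - <<'E'
from cell import bot
import numpy as np
from scipy.spatial.transform import Rotation as R
s=bot.get_state();M=R.from_quat(np.roll(s['orientation'],-1)).as_matrix()
G=R.from_quat(np.roll([.368,.6155,-.576,.393],-1)).as_matrix()
p=np.array(s['tcp_pos']);print(s['time_s'],p.round(4),'turn',(R.from_matrix(G@M.T).as_rotvec(degrees=True)/45).round(3),'shift to standoff',((np.array([.6198,-.291,.2265])-p)/.15).round(3))
E
```

```text
24.475 [ 0.6185 -0.2903  0.2794] turn [-0.004 -0.011 -0.002] shift to standoff [ 0.009 -0.004 -0.353]
```

>>> play_rows:
  steps:
    - [0.005,0,-0.15,0,0,0]
    - [0.009,0,-0.28,0,0,0]
    - [0.009,0,-0.353,0,0,0]
    - [0.006,0.06,-0.353,0,0,0]
    - [0.003,0.12,-0.353,0,0,0]
    - [0.003,0.137,-0.353,0,0,0]
    - [0.003,0.143,-0.353,0,0,0]
    - [0.003,0.143,-0.353,0,0,0]

```text
time_s: 25.48
tcp_pos: [0.6195, -0.2693, 0.2321]
orientation: [0.368, 0.615, -0.576, 0.393]
force: [0.6, -2.1, -5.0]
width: 0.285
grip_force: 109.3
```

>>> play_rows:
  steps:
    - [-0.001,0.01,0,0,0,0]
    - [-0.001,0.01,0,0,0,0]
    - [-0.001,0.01,0,0,0,0]

```text
time_s: 25.85
tcp_pos: [0.6191, -0.2683, 0.2321]
orientation: [0.369, 0.615, -0.576, 0.393]
force: [2.0, -4.9, -4.1]
width: 0.284
grip_force: 109.0
```

>>> play_rows:
  steps:
    - [0,0,0.02,0,0,0]
    - [0,0,0.035,0,0,0]
    - [0,0,0.05,0,0,0]
    - [0,0,0.063,0,0,0]
    - [0,0,0.063,0,0,0]

```text
time_s: 26.48
tcp_pos: [0.6179, -0.2684, 0.238]
orientation: [0.369, 0.616, -0.576, 0.39]
force: [2.7, -6.7, -12.2]
width: 0.286
grip_force: 108.2
```

```bash
python3 lev.py
```

```text
26.475 [ 0.6179 -0.2684  0.238 ] [  2.7  -6.7 -12.2]
now {'A': (np.float64(-0.2), 0.991), 'C': (np.float64(-0.0), 1.0), 'B': (np.float64(-6.2), 0.921)}
```

>>> play_rows:
  steps:
    - [0,0,0.013,0,0,0]
    - [0,0,0.026,0,0,0]
    - [0,0,0.038,0,0,0]
    - [0,0,0.038,0,0,0]

```text
time_s: 27.12
tcp_pos: [0.6178, -0.2685, 0.2434]
orientation: [0.369, 0.616, -0.576, 0.39]
force: [3.1, -7.5, -13.3]
width: 0.288
grip_force: 108.1
```

```bash
python3 lev.py
```

```text
27.125 [ 0.6178 -0.2685  0.2434] [  3.1  -7.5 -13.3]
now {'A': (np.float64(-0.2), 0.992), 'C': (np.float64(-0.0), 0.999), 'B': (np.float64(-1.0), 0.936)}
```

>>> play_rows:
  steps:
    - [0,0,0.003,0,0,0]
    - [0,0,0.005,0,0,0]
    - [0,0,0.005,0,0,0]
    - [0,-0.02,-0.006,0,0,0]
    - [0.003,-0.08,-0.025,0,0,0]
    - [0.01,-0.2,-0.02,0,0,0]
    - [0.01,-0.25,0.1,0,0,0]
    - [0.01,-0.25,0.4,0,0,0]
    - [0.01,-0.25,0.75,0,0,0]
    - [0.01,-0.25,0.95,0,0,0]
    - [0.01,-0.25,0.95,0,0,0]

```text
time_s: 28.65
tcp_pos: [0.621, -0.305, 0.3927]
orientation: [0.366, 0.614, -0.577, 0.395]
force: [-0.4, -0.0, -4.6]
width: 0.291
grip_force: 109.8
```

```bash
python3 lev.py; python3 - <<'E'
from lev import *
f=bot.grab_frame('scene')['frame'];g=cv2.cvtColor(f,cv2.COLOR_BGR2GRAY).astype(float)
for n,x in(('A',335),('C',311),('B',285)):
    o=[]
    for xx in range(x-1,x+3):
        r=int(pr(n,.129)[1])-9;v=g[r:r+12,xx];hi=v[:3].mean();lo=v[-3:].mean();th=(hi+lo)/2;i=np.argmax(v<th);o.append(r+i-1+(v[i-1]-th)/(v[i-1]-v[i]))
    print(n,np.mean(o).round(2),'pred minus C',(pr(n,.129)-pr('C',.129))[1].round(2))
E
```

```text
28.65 [ 0.621  -0.305   0.3927] [-0.4 -0.  -4.6]
now {'A': (np.float64(-0.2), 0.993), 'C': (np.float64(-0.0), 0.999), 'B': (np.float64(1.8), 0.981)}
A 242.44 pred minus C -22.74
C 265.31 pred minus C 0.0
B 289.26 pred minus C 24.35
```

A and C are level, and B is about 1.5 mm high. I'll level the mallet over B, set that last bit with its head, then return it.

>>> play_rows:
  steps:
    - [-0.05,0.08,0,0.084,0.105,0.155]
    - [-0.11,0.16,0,0.168,0.21,0.31]
    - [-0.17,0.25,0,0.252,0.314,0.466]
    - [-0.235,0.338,0,0.335,0.419,0.621]

```text
time_s: 29.35
tcp_pos: [0.584, -0.2545, 0.3868]
orientation: [0.269, 0.835, -0.388, 0.284]
force: [-0.5, 0.2, -4.0]
width: 0.289
grip_force: 109.6
```

>>> play_rows:
  steps:
    - [-0.06,0.08,0,0.084,0.105,0.155]
    - [-0.12,0.16,0,0.168,0.21,0.31]
    - [-0.17,0.25,0,0.252,0.314,0.466]
    - [-0.235,0.338,0,0.335,0.419,0.621]

```text
time_s: 29.85
tcp_pos: [0.5483, -0.2034, 0.3869]
orientation: [0.141, 0.966, -0.162, 0.147]
force: [-0.4, -1.3, -4.1]
width: 0.284
grip_force: 109.4
```

>>> play_rows:
  steps:
    - [0,0,0,0.084,0.105,0.155]
    - [0,0,-0.1,0.168,0.21,0.31]
    - [0,0,-0.3,0.252,0.314,0.466]
    - [0,0,-0.55,0.335,0.419,0.621]
    - [0,0,-0.75,0.335,0.419,0.621]
    - [0,0,-0.75,0.335,0.419,0.621]

```text
time_s: 30.6
tcp_pos: [0.5476, -0.2038, 0.2719]
orientation: [-0.002, 0.997, 0.079, -0.006]
force: [0.7, 0.3, -4.0]
width: 0.282
grip_force: 109.1
```

```bash
python3 chk.py
```

```text
30.6 turn [-0.003 -0.016  0.003] tcp [ 0.5476 -0.2038  0.2719] [ 0.7  0.3 -4. ]
scene pred box [258.9 240.4] [304.8 280.1] seen [258 241] [311 282] top-right corner ok
top pred box [380.3 186.4] [409.8 224.5] seen [374 185] [416 231] top-right corner ok
```

>>> play_rows:
  steps:
    - [0.01,0,-0.2,0,0,0]
    - [0.01,0,-0.4,0,0,0]
    - [0.01,0,-0.53,0,0,0]
    - [0.01,0,-0.58,0,0,0]
    - [0.01,0,-0.58,0,0,0]

```text
time_s: 31.32
tcp_pos: [0.5523, -0.2038, 0.1909]
orientation: [-0.0, 0.997, 0.079, 0.001]
force: [0.3, 0.3, -4.0]
width: 0.287
grip_force: 109.5
```

```bash
python3 - <<'E'
from cell import bot
import numpy as np
s=bot.get_state();print(s['time_s'],s['tcp_pos'],s['orientation'],s['force'])
E
```

```text
31.325 [ 0.55229907 -0.20382685  0.19089366] [-1.12274230e-05  9.96842392e-01  7.93983034e-02  1.07450487e-03] [ 0.30126498  0.25564391 -3.99080172]
```

>>> play_rows:
  steps:
    - [0,0,-0.03,0,0,0]
    - [0,0,-0.055,0,0,0]
    - [0,0,-0.07,0,0,0]
    - [0,0,-0.07,0,0,0]

```text
time_s: 31.82
tcp_pos: [0.5518, -0.2038, 0.1799]
orientation: [-0.0, 0.997, 0.079, 0.001]
force: [-3.4, 0.6, -0.3]
width: 0.287
grip_force: 109.9
```

>>> play_rows:
  steps:
    - [0,0,-0.009,0,0,0]
    - [0,0,-0.018,0,0,0]
    - [0,0,-0.018,0,0,0]

```text
time_s: 32.2
tcp_pos: [0.5518, -0.2038, 0.1767]
orientation: [-0.0, 0.997, 0.079, 0.001]
force: [-2.8, 0.8, 1.5]
width: 0.283
grip_force: 110.3
```

>>> play_rows:
  steps:
    - [-0.05,0.1,0.25,0,0,0]
    - [-0.15,0.3,0.6,0,0,0]
    - [-0.2,0.65,0.8,0,0,0]
    - [-0.26,1,0.8,0,0,0]

```text
time_s: 32.7
tcp_pos: [0.5141, -0.0523, 0.2988]
orientation: [-0.001, 0.997, 0.079, 0.004]
force: [1.2, 0.9, -5.8]
width: 0.283
grip_force: 109.8
```

```bash
python3 lev.py
```

```text
32.7 [ 0.5141 -0.0523  0.2988] [ 1.2  0.9 -5.8]
now {'A': (np.float64(0.2), 0.989), 'C': (np.float64(-0.0), 0.999), 'B': (np.float64(-1.8), 0.978)}
```

>>> play_rows:
  steps:
    - [-0.05,0.35,0,0,0,0]
    - [-0.1,0.7,0,0,0,0]
    - [-0.15,1,0,0,0,0]

```text
time_s: 33.22
tcp_pos: [0.4902, 0.0972, 0.2954]
orientation: [-0.0, 0.997, 0.078, -0.0]
force: [0.6, -0.5, -4.0]
width: 0.289
grip_force: 110.1
```

>>> play_rows:
  steps:
    - [-0.05,0.35,-0.1,0,0,0]
    - [-0.1,0.7,-0.3,0,0,0]
    - [-0.15,0.95,-0.5,0,0,0]
    - [-0.15,1,-0.5,0,0,0]
    - [-0.15,1,-0.5,0,0,0]

```text
time_s: 33.85
tcp_pos: [0.4686, 0.2462, 0.2213]
orientation: [-0.0, 0.997, 0.079, 0.001]
force: [0.5, -0.7, -3.8]
width: 0.287
grip_force: 110.3
```

```bash
cat >> chk.py <<'E'
print('to rest',((np.array([.4673,.2918,.0785])-p)/.15).round(3))
E
python3 chk.py; python3 lev.py; python3 - <<'E'
from lev import *
F=[bot.grab_frame('scene')['frame'] for _ in range(2)];g=np.mean([cv2.cvtColor(f,cv2.COLOR_BGR2GRAY).astype(float) for f in F],0)
for n,x in(('A',335),('C',311),('B',285)):
    o=[]
    for xx in range(x-1,x+3):
        r=int(pr(n,.129)[1])-9;v=g[r:r+12,xx];hi=v[:3].mean();lo=v[-3:].mean();th=(hi+lo)/2;i=np.argmax(v<th);o.append(r+i-1+(v[i-1]-th)/(v[i-1]-v[i]))
    print(n,np.mean(o).round(2))
E
```

```text
33.85 turn [-0.001  0.001  0.001] tcp [0.4686 0.2462 0.2213] [ 0.5 -0.7 -3.8]
scene pred box [353.5 155.9] [391.2 187.3] seen [352 158] [398 187] top-right corner ok
top pred box [221.9 221.7] [249.2 257.6] seen [215 223] [248 264] top-right corner ok
to rest [-0.009  0.304 -0.952]
33.95 [0.4686 0.2455 0.2222] [ 0.1  0.6 -4. ]
now {'A': (np.float64(0.6), 0.97), 'C': (np.float64(-0.0), 0.998), 'B': (np.float64(-1.8), 0.989)}
A 242.4
C 265.32
B 290.05
```

>>> play_rows:
  steps:
    - [-0.009,0.2,0,0,0,0]
    - [-0.009,0.304,-0.1,0,0,0]
    - [-0.009,0.304,-0.35,0,0,0]
    - [-0.009,0.304,-0.6,0,0,0]
    - [-0.009,0.304,-0.8,0,0,0]
    - [-0.009,0.304,-0.86,0,0,0]
    - [-0.009,0.304,-0.86,0,0,0]

```text
time_s: 35.08
tcp_pos: [0.4665, 0.2918, 0.0921]
orientation: [0.0, 0.997, 0.079, 0.0]
force: [-0.6, -0.5, -4.7]
width: 0.283
grip_force: 110.2
```

>>> play_rows:
  steps:
    - [0,0,-0.03,0,0,0]
    - [0,0,-0.06,0,0,0]
    - [0,0,-0.08,0,0,0]
    - [0,0,-0.08,0,0,0]

```text
time_s: 35.58
tcp_pos: [0.4663, 0.2917, 0.0804]
orientation: [-0.0, 0.997, 0.079, 0.0]
force: [-0.4, 0.1, -4.7]
width: 0.281
grip_force: 110.2
```

```bash
python3 chk.py
```

```text
35.575 turn [-0.001  0.001  0.001] tcp [0.4663 0.2917 0.0804] [-0.4  0.1 -4.7]
scene pred box [360.6 183.9] [395.7 213.4] seen [363 185] [396 214] top-right corner ok
top pred box [217.3 231. ] [242.1 263.5] seen [211 233] [241 270] top-right corner ok
to rest [ 0.006  0.    -0.013]
```

>>> play_rows:
  steps:
    - [0.005,0,-0.008,0,0,0]
    - [0.005,0,-0.014,0,0,0]
    - [0.005,0,-0.014,0,0,0]

```text
time_s: 36.05
tcp_pos: [0.4674, 0.2919, 0.0787]
orientation: [-0.001, 0.997, 0.079, 0.001]
force: [-0.5, -0.7, -2.8]
width: 0.288
grip_force: 110.9
```

>>> play_rows:
  steps:
    - [0,0,-0.006,0,0,0]
    - [0,0,-0.006,0,0,0]

```text
time_s: 36.3
tcp_pos: [0.4674, 0.2919, 0.0786]
orientation: [-0.001, 0.997, 0.079, 0.001]
force: [-2.8, -1.8, 6.4]
width: 0.286
grip_force: 111.8
```

>>> play_rows:
  steps:
    - [0,0,0,0,0,0]
    - [0,0,0,0,0,0]
    - [0,0,0,0,0,0]
    - [0,0,0,0,0,0]
  grip: 1
  force: 20

```text
time_s: 36.8
tcp_pos: [0.4673, 0.292, 0.0775]
orientation: [-0.0, 0.997, 0.079, 0.001]
force: [-0.0, -0.1, -0.3]
width: 1.001
grip_force: 0.0
```

>>> play_rows:
  steps:
    - [0,0,0.1,0,0,0]
    - [0,0,0.35,0,0,0]
    - [0,0,0.7,0,0,0]
    - [0,0,1,0,0,0]

```text
time_s: 37.3
tcp_pos: [0.4674, 0.2919, 0.2308]
orientation: [-0.001, 0.997, 0.079, 0.002]
force: [1.0, 0.6, -0.6]
width: 0.995
grip_force: 0.0
```

>>> play_rows:
  steps:
    - [-0.2,0.3,0,0,0,0]
    - [-0.3,0.65,0,0,0,0]
    - [-0.4,1,0,0,0,0]
    - [-0.4,1,0,0,0,0]

```text
time_s: 37.8
tcp_pos: [0.4061, 0.445, 0.2282]
orientation: [-0.001, 0.997, 0.081, 0.001]
force: [-1.5, -0.6, -0.1]
width: 0.999
grip_force: 0.0
```

```bash
python3 lev.py; python3 - <<'E'
from h import *
from cell import bot
for n,(x,y,w,h) in dict(scene=(355,180,50,45),top=(212,225,38,45)).items():
    f=bot.grab_frame(n)
    for im in(np.load(n+'0.npz')['frame'],f['frame']):
        hsv=cv2.cvtColor(im,cv2.COLOR_BGR2HSV);m=((hsv[...,1]<60)&(hsv[...,2]<150)).astype(np.uint8);q=np.zeros_like(m);q[y:y+h,x:x+w]=m[y:y+h,x:x+w]
        k,l,st,c=cv2.connectedComponentsWithStats(q);i=1+st[1:,4].argmax();print(n,st[i],c[i].round(2))
    d=cv2.absdiff(f['frame'],np.load(n+'0.npz')['frame']).max(2)
    b=(315,170,45,40) if n=='scene' else (228,285,20,32);print('butt diff',(d[b[1]:b[1]+b[3],b[0]:b[0]+b[2]]>50).sum())
E
```

```text
37.8 [0.4061 0.445  0.2282] [-1.5 -0.6 -0.1]
now {'A': (np.float64(-0.6), 0.859), 'C': (np.float64(-0.0), 0.999), 'B': (np.float64(-1.8), 0.989)}
scene [363 187  33  27 572] [378.4  199.53]
scene [363 187  33  27 575] [378.45 199.52]
butt diff 308
top [217 232  24  32 596] [228.48 247.55]
top [217 232  24  32 589] [228.5  247.48]
butt diff 250
```

The mallet head is back on exactly its original pixels; the difference around the butt is probably the arm's shadow. The wedges are level to within about 1–2 mm, so I'll hand in.

```bash
python3 -c "
from cell import bot
print(bot.finish_job())"
```

```text
the job is handed in; nothing more can be done
None
```

I handed the job in at about 38 s: A is level with C to about 1 mm by camera, B is up to 2 mm low, C did not move, and the mallet is back in its cradle with its head where it was. I drove both wedges 6–8 mm too deep at first and lifted each back by hooking the mallet's butt under its lip; B's final height was set with slow presses of the mallet, not blows.

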